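# Sift the large beads out of the bead tray with the slotted scoop

### The job

Take the slotted scoop from its cork mat, draw it along the bead tray's floor to gather the three large beads, and lift it so that the small beads drop through the slots and stay in the tray. Tip all three large beads, from low above it, into the white dish with no small ones among them, then stand the scoop back level with its basket on the middle of the cork mat. Touch the beads only with the scoop, and do not disturb the dish or the things standing around.

Things in the scene. Friction and masses are not known exactly. Their poses are not given: they have to be found in the camera images.
- tray: Fixed open wooden bead tray, 122 (x) x 310 (y) x 35 mm high; walls and floor 5 mm, so the inside is 112 x 300 mm. Origin at the centre of its underside (table height), z up. All seven beads start on its floor, in the 190 mm nearest its -y end; the 110 mm at its +y end are clear, leaving just room to set down the scoop's basket there with its tines pointing along the tray's -y.
- mat: Fixed cork mat, 160 (x) x 170 (y) x 4 mm thick, the scoop's place. Origin at the centre of its underside, on the table. It may lie to the left or to the right of the tray, with the dish at the other side.
- dish: Loose white ceramic bowl, 160 mm across the rim, 55 mm high, 0.5 kg, open upward. Origin at the centre of its underside, on the table.
- scoop_grip (a point): Slotted scoop, steel rod, wooden handle, 0.16-0.25 kg, standing level on the mat; this is the handle's centre. Scoop axes: x forward along the tines to the open front, z up; at the start x points along world -y within 0.55 rad. Handle: level bar 95 (x) x 16 (y) x 22 mm (z), to grip across the 16 mm. Empty balance point about 75 mm in front of this point and 50 mm lower.
- scoop_basket (a point): Same scoop and axes: middle of the basket at the tines' underside, 95 mm in front of and 75 mm below the handle's centre. Basket 103 mm long, 102 mm wide outside, on four tines of 5 mm rod with 24 mm gaps; side and back rails rise 26.5 mm above the tines' underside. Uprights at its back carry the handle.
- scoop_tips (a point): Same scoop and axes: middle of the row of tine tips at the tines' underside, the open front, 50 mm in front of the basket's middle.
- large0: Large glazed ceramic bead, a ball of 34 mm diameter, 32 to 50 g; origin at its centre. It rests across two tines and cannot pass between them; it leaves the scoop only when the tips are dropped by 15 to 25 degrees or more. A keeper.
- large1: Large glazed ceramic bead, a ball of 34 mm diameter, 32 to 50 g; origin at its centre. It rests across two tines and cannot pass between them; it leaves the scoop only when the tips are dropped by 15 to 25 degrees or more. A keeper.
- large2: Large glazed ceramic bead, a ball of 34 mm diameter, 32 to 50 g; origin at its centre. It rests across two tines and cannot pass between them; it leaves the scoop only when the tips are dropped by 15 to 25 degrees or more. A keeper.
- small0: Small glazed ceramic bead, a ball of 20 mm diameter, 10 g; origin at its centre. It falls through the 24 mm gaps between the tines; it rolls. To stay in the tray.
- small1: Small glazed ceramic bead, a ball of 20 mm diameter, 10 g; origin at its centre. It falls through the 24 mm gaps between the tines; it rolls. To stay in the tray.
- small2: Small glazed ceramic bead, a ball of 20 mm diameter, 10 g; origin at its centre. It falls through the 24 mm gaps between the tines; it rolls. To stay in the tray.
- small3: Small glazed ceramic bead, a ball of 20 mm diameter, 10 g; origin at its centre. It falls through the 24 mm gaps between the tines; it rolls. To stay in the tray.
- cone: Bystander: black thread cone, 68 mm across the foot, 127 mm high, origin under its centre.
- spool: Bystander: thread spool, 48 mm across, 55 mm high, origin under its centre.
- jar: Bystander: clear jar with a lid, 72 mm across, 85 mm high, origin under its centre.
Mind the look-alikes: they are no part of the job. There is more than one size of the part that bears scoop_grip; the job needs the smaller.

How it is judged:
By the outcome, as a careful person would: the job done as asked, in the order asked, and still so for the second after the job is handed in, with the robot touching nothing.
It also fails if it takes over 67 s, if anything falls off the work surface, if the arm or the gripper's body presses on something with over 40 N, if the wrist force passes 120 N, or if a joint passes its speed limit or range.

### The arm

A 6-joint arm with a two-finger parallel gripper is mounted at the origin on the work surface. World frame = base frame: x ahead of the robot, y to its left, z up, the work surface at z = 0. Lengths are in m, angles in rad, forces in N, time in s.
With the tool pointing down it reaches from about 0.375 to 0.9 m from the base axis. Payload 3.1 kg.
Tool frame: the origin (TCP) lies between the finger pads; the fingertips stand 17 mm ahead of it and the grasp point (between the pads) lies 2 mm behind it; z points along the fingers, y is the line along which they close (so a half turn about z gives the same grasp; the last joint's range is limited). The gripper opens to 85 mm and grips with 20 to 120 N. Pads are 22 mm wide; open, the fingers measure 114 mm over their backs; the gripper's body (76 mm by 85 mm) begins 54 mm behind the grasp point. The pads swing forward as they close: fully open they stand 13 mm farther back than shut.
Start: joints at [0.963, 0.527, 1.433, -0, 1.181, -0.178], TCP at [0.26, 0.568, 0.248] pointing down, gripper open.
Joint ranges: [-3.08, 3.08], [-0.75, 2.2], [0.22, 2.44], [-1.43, 4.57], [0, 2.65], [-2.85, 2.85]. Speed limits (rad/s): [2.79, 2.79, 3.14, 3.14, 3.14, 3.14].

### API

Orientations are given as a unit quaternion [x, y, z, w].
In Python, from station import sense, vision, order gives the robot as it stands.
- The arm moves only by the shell command python3 -m crank 'ROWS' [OPENING] [FORCE]. ROWS is JSON, a list of rows, each an object with "dp": the shift along the world's x, y, z in units of 30 mm (1.0 is 30 mm), a list of three; "angular": the turn, a rotation vector about the world's x, y, z in degrees, a list of three. In form: [{"dp": [dx, dy, dz], "angular": [ax, ay, az]}, ...]. A call has 1 to 20 rows; each row shifts and turns the commanded pose from where the row before left it; what a row does not reach is not made up. A row lasts 1/10 s, in which the tool goes at most 50 mm and 8.59 degrees, less where a joint would pass 70% of its speed; a pose out of reach is approached as far as the arm can. A call is refused whole if a number of a shift passes 1 or a number of a turn 8.59, either way. A call with a gripper value outside its range is refused whole. OPENING is the closure, from 0 (fully open) to 1 (shut), set as the call begins (- or left out, the last holds). The fingers move at their own pace and stop on an object; FORCE is the grip in N (left out, the last holds). Time passes only in rows, so rows that do not move let the fingers close. It gives the time, the measured TCP pose, the force, the opening and the grip force at its end, in the units of the state.
- sense(): the state, without advancing time (a new reading comes with each control period).
- vision.snapshot(name): name is "scene" or "top"; returns a dict with "image" (384x512x3 uint8, blue, green, red), "range_z" (384x512 float32, m along the optical axis (not along the pixel's ray), 0 where there is no reading), "mtx" (3x3 intrinsics, pixels), "pose" (4x4, takes a point from camera to world coordinates). Camera axes: x right, y down, z forward; pixel columns grow to the right and rows downward; lengths in m; the calibration is good to about 2 mm. A picture is of the moment at which its call begins.
- order.sign_off(): hands the job in; it is judged then, once.
The state is a dict: "t": time; "q": joint angles; "qd": joint speeds; "tau": joint torques, N m; "tcp_pos": TCP position; "tool_rot": TCP orientation; "force": force on the tool from outside, world axes, zero at the start; "ft_torque": the same for the moment, N m; "finger_gap": opening from 0.0 (shut) to 1.0 (fully open); "gripper_force": force on a finger pad.
Only numpy, scipy, OpenCV 4.12 (cv2) and the standard library are available. Lean on these libraries where they do the work, as an engineer would, in place of code of your own. Each camera call takes 0.05 s, during which the arm holds its last target. There are 200 camera calls.

## Working session

There is one attempt and no reset: what is moved stays moved. The work goes in short steps, Python scripts to look and compute and a shell command to move; the robot and the scene stay as the last step left them, time stands still between calls to the robot, and variables do not carry over. Pictures are saved under pics/ and viewed, at most 12 in all, crops included, and the job is handed in when it is done.

```bash
ls; mkdir -p pics
python3 - <<'E'
from station import sense, vision, order
import cv2,numpy as np
for n in ("scene","top"):
    s=vision.snapshot(n); cv2.imwrite(f"pics/{n}0.png",s["image"]); np.savez(f"{n}0.npz",**s); print(n,s["mtx"].tolist(),np.round(s["pose"],3).tolist())
E
```

```text
pics
scene [[346.56523083248686, 0.0, 252.41440538735324], [0.0, 346.56523083248686, 193.3959584753324], [0.0, 0.0, 1.0]] [[0.571, 0.71, -0.413, 0.887], [0.821, -0.485, 0.301, -0.268], [0.014, -0.511, -0.86, 0.811], [0.0, 0.0, 0.0, 1.0]]
top [[449.1682467059085, 0.0, 256.52943424400655], [0.0, 449.1682467059085, 188.4434795637499], [0.0, 0.0, 1.0]] [[0.02, -0.976, 0.217, 0.25], [-1.0, -0.02, 0.003, -0.016], [0.001, -0.217, -0.976, 1.366], [0.0, 0.0, 0.0, 1.0]]
```

View pics/top0.png

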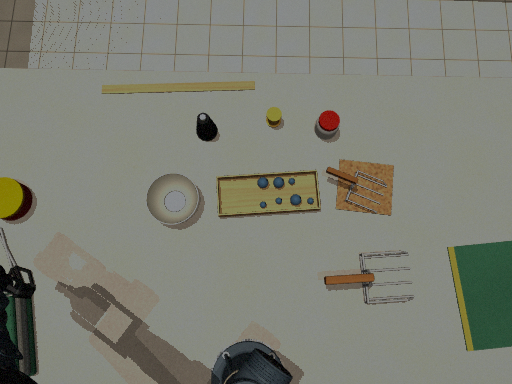

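View pics/scene0.png

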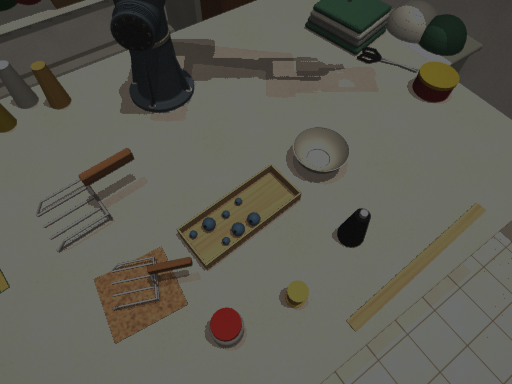

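The top view shows the tray at cols 217-320, rows 171-215, with the dish on its left at (174,200). The mat is on the right at (365,187), carrying the small scoop: handle about (341,177), tines pointing right and slightly down. The large look-alike scoop is at (370,278). The large beads are at (263,183), (279,183) and (296,200), and the small ones at (292,182), (263,205), (279,201) and (311,201). The scene view agrees with this.

```bash
cat > h.py <<'E'
import numpy as np,cv2
from scipy.spatial.transform import Rotation as R
def ray(s,uv,z):
    uv=np.atleast_2d(uv).astype(float); P=s["pose"]; 
    d=np.c_[uv,np.ones(len(uv))]@np.linalg.inv(s["mtx"]).T@P[:3,:3].T
    o=P[:3,3]; return o+d*((z-o[2])/d[:,2])[:,None]
def cloud(s):
    h,w=s["range_z"].shape; u,v=np.meshgrid(np.arange(w),np.arange(h)); P=s["pose"]
    d=np.stack([u,v,np.ones_like(u)],-1)@np.linalg.inv(s["mtx"]).T*s["range_z"][...,None]
    return d@P[:3,:3].T+P[:3,3]
def beads(s,box,off=(0,0)):
    """blue blobs within box (x0,x1,y0,y1): list of (x,y,area)"""
    hsv=cv2.cvtColor(s["image"],cv2.COLOR_BGR2HSV)
    m=cv2.inRange(hsv,(90,60,25),(130,255,255))
    n,l,st,c=cv2.connectedComponentsWithStats(m,connectivity=4); out=[]
    for i in range(1,n):
        a=st[i,4]
        if a<12: continue
        p=ray(s,c[i],.020)[0]
        if box[0]<p[0]<box[1] and box[2]<p[1]<box[3]: out.append((*np.round(p[:2],3),int(a),tuple(np.round(c[i],1))))
    return out
E
python3 - <<'E'
from h import *
for n in("scene","top"):
    s=dict(np.load(n+"0.npz")); c=cloud(s); hsv=cv2.cvtColor(s["image"],cv2.COLOR_BGR2HSV)
    print(n)
    box=(0.3,0.8,-.25,.2)
    for b in beads(s,box):print(b)
    x,y,z=c[...,0],c[...,1],c[...,2]
    ok=s["range_z"]>0
    m=ok&(z>.07)&(z<.1)&(y<-.12)&(y>-.5)&(x>.3)&(hsv[...,1]>90)&(hsv[...,0]<25)
    k,l,st,ce=cv2.connectedComponentsWithStats(m.astype(np.uint8))
    for i in range(1,k):
        if st[i,4]<30: continue
        p=c[l==i]; r=cv2.minAreaRect((p[:,:2]*1000).astype(np.float32)); print("handle",r,p.mean(0).round(4),np.percentile(p[:,2],[5,50,95]).round(3))
    # tall stuff
    for nm,lo,hi,b in(("tray",.028,.045,(.3,.8,-.25,.2)),("dish",.045,.07,(.3,.8,.1,.45)),("tallobj",.03,.2,(.6,.85,-.3,.3))):
        m=ok&(z>lo)&(z<hi)&(x>b[0])&(x<b[1])&(y>b[2])&(y<b[3])
        k,l,st,ce=cv2.connectedComponentsWithStats(m.astype(np.uint8))
        for i in range(1,k):
            if st[i,4]<60: continue
            p=c[l==i]; print(nm,[np.round(v,1) for v in cv2.minAreaRect((p[:,:2]*1000).astype(np.float32))],p[:,2].max().round(3),st[i,4])
    # mat by colour
    m=(hsv[...,0]<20)&(hsv[...,1]>70)&ok&(z<.015)&(x>.35)&(x<.75)&(y<-.1)&(y>-.5)
    m=cv2.morphologyEx(m.astype(np.uint8),cv2.MORPH_OPEN,np.ones((3,3)))
    k,l,st,ce=cv2.connectedComponentsWithStats(m)
    i=1+np.argmax(st[1:,4]); v,u=np.where(l==i); p=ray(s,np.c_[u,v],.004); print("mat",cv2.minAreaRect((p[:,:2]*1000).astype(np.float32)))
E
```

```text
scene
(np.float64(0.504), np.float64(-0.035), 32, (np.float64(238.0), np.float64(200.7)))
(np.float64(0.517), np.float64(-0.083), 34, (np.float64(225.5), np.float64(213.7)))
(np.float64(0.569), np.float64(-0.031), 110, (np.float64(253.5), np.float64(218.3)))
(np.float64(0.517), np.float64(-0.132), 115, (np.float64(208.6), np.float64(223.4)))
(np.float64(0.57), np.float64(-0.08), 115, (np.float64(237.7), np.float64(228.4)))
(np.float64(0.519), np.float64(-0.179), 39, (np.float64(192.8), np.float64(233.8)))
(np.float64(0.579), np.float64(-0.122), 36, (np.float64(225.6), np.float64(240.2)))
handle ((584.1422119140625, -265.1138610839844), (93.93941497802734, 16.669851303100586), 67.9442138671875) [ 0.5859 -0.2668  0.0885] [0.078 0.09  0.093]
handle ((755.2095947265625, -230.12013244628906), (62.058135986328125, 60.75645065307617), 11.869699478149414) [ 0.7561 -0.2305  0.0857] [0.084 0.086 0.088]
tray [array([538.2, -48.3]), array([123.3, 310.9]), np.float64(5.2)] 0.04 867
tray [array([571.9, -33.1]), array([27.9, 29.4]), np.float64(54.6)] 0.042 113
tray [array([ 521.8, -133.5]), array([
[... 1966 characters left out ...]
, 27.7]), np.float64(50.4)] 0.042 81
tray [array([506.9, 183.9]), array([ 29.4, 113.3]), np.float64(89.4)] 0.044 93
tray [array([ 516.9, -130. ]), array([29.6, 30.7]), np.float64(17.7)] 0.044 83
dish [array([725.2, 145.8]), array([28.2, 54.9]), np.float64(25.6)] 0.07 83
dish [array([508.5, 240.5]), array([157.3, 156.2]), np.float64(47.7)] 0.063 433
tallobj [array([781.4, -59.9]), array([46.8, 46.5]), np.float64(18.2)] 0.063 194
tallobj [array([ 749.7, -225.4]), array([65.7, 66.8]), np.float64(22.0)] 0.093 503
tallobj [array([730.8, 151.2]), array([48. , 59.7]), np.float64(5.0)] 0.132 368
mat ((566.6381225585938, -347.2141418457031), (169.87612915039062, 160.23741149902344), 84.5528335571289)
```

Run:
```python
from h import *
from station import sense
s=sense(); r=R.from_quat(s["tool_rot"]); print(r.as_matrix().round(3).tolist(), s["tcp_pos"],s["force"],s["finger_gap"])
T=np.array([.537,-.0468]); a=np.radians(5.15); M=np.array([[np.cos(a),np.sin(a)],[-np.sin(a),np.cos(a)]])
for b in [(.571,-.079),(.569,-.030),(.517,-.131),(.577,-.12),(.515,-.081),(.517,-.177),(.502,-.033)]: print((M@(np.array(b)-T)).round(3))
f=np.radians(-112); u=np.array([np.cos(f),np.sin(f)]); g=np.array([.583,-.2633])+.012*u
print("target",g,"rows",(g-np.array(s["tcp_pos"])[:2])/.03)
# tool y yaw
y=r.as_matrix()[:,1]; print("tool y yaw",np.degrees(np.arctan2(y[1],y[0])),"want -22 or 158")
```

```text
[[-0.909, 0.417, -0.001], [0.417, 0.909, -0.002], [0.0, -0.002, -1.0]] [0.26006097 0.56767333 0.24745758] [-0.1186078   0.083444   -0.82911562] 0.997430163736468
[ 0.031 -0.035]
[0.033 0.014]
[-0.027 -0.082]
[ 0.033 -0.076]
[-0.025 -0.032]
[-0.032 -0.128]
[-0.034  0.017]
target [ 0.57850472 -0.27442621] rows [ 10.61479165 -28.06998454]
tool y yaw 65.37334679835168 want -22 or 158
```

```bash
python3 -m crank '[{"dp":[0.38,-1,0],"angular":[0,0,-3.12]},{"dp":[0.38,-1,0],"angular":[0,0,-3.12]},{"dp":[0.38,-1,0],"angular":[0,0,-3.12]},{"dp":[0.38,-1,0],"angular":[0,0,-3.12]},{"dp":[0.38,-1,0],"angular":[0,0,-3.12]},{"dp":[0.38,-1,0],"angular":[0,0,-3.12]},{"dp":[0.38,-1,0],"angular":[0,0,-3.12]},{"dp":[0.38,-1,0],"angular":[0,0,-3.12]},{"dp":[0.38,-1,0],"angular":[0,0,-3.12]},{"dp":[0.38,-1,0],"angular":[0,0,-3.12]},{"dp":[0.38,-1,0],"angular":[0,0,-3.12]},{"dp":[0.38,-1,0],"angular":[0,0,-3.12]},{"dp":[0.38,-1,0],"angular":[0,0,-3.12]},{"dp":[0.38,-1,0],"angular":[0,0,-3.12]},{"dp":[0.38,-1,0],"angular":[0,0,-3.12]},{"dp":[0.38,-1,0],"angular":[0,0,-3.12]},{"dp":[0.38,-1,0],"angular":[0,0,-3.12]},{"dp":[0.38,-1,0],"angular":[0,0,-3.12]},{"dp":[0.38,-1,0],"angular":[0,0,-3.12]},{"dp":[0.38,-1,0],"angular":[0,0,-3.12]}]' 0 40; python3 -m crank '[{"dp":[0.38,-1,0],"angular":[0,0,-3.12]},{"dp":[0.38,-1,0],"angular":[0,0,-3.12]},{"dp":[0.38,-1,0],"angular":[0,0,-3.12]},{"dp":[0.38,-1,0],"angular":[0,0,-3.12]},{"dp":[0.38,-1,0],"angular":[0,0,-3.12]},{"dp":[0.38,-1,-0.5],"angular":[0,0,-3.12]},{"dp":[0.38,-1,-0.5],"angular":[0,0,-3.12]},{"dp":[0.38,-1,-0.5],"angular":[0,0,-3.12]},{"dp":[0,0,0],"angular":[0,0,0]},{"dp":[0,0,0],"angular":[0,0,0]}]'
```

```text
t: 2.1
tcp_pos: [0.4884, -0.0331, 0.248]
tool_rot: [0.689, 0.724, -0.0, -0.0]
force: [-0.0, 0.8, -0.1]
finger_gap: 1.0
gripper_force: 0.0
t: 3.1
tcp_pos: [0.5789, -0.272, 0.2021]
tool_rot: [0.829, 0.559, -0.0, -0.001]
force: [-0.5, 0.5, -0.3]
finger_gap: 0.998
gripper_force: 0.0
```

```bash
python3 -m crank '[{"dp":[0,0,-0.7],"angular":[0,0,0]},{"dp":[0,0,-0.7],"angular":[0,0,0]},{"dp":[0,0,-0.7],"angular":[0,0,0]},{"dp":[0,-0.05,-0.7],"angular":[0,0,0]},{"dp":[0,0,-0.6],"angular":[0,0,0]},{"dp":[0,0,-0.4],"angular":[0,0,0]},{"dp":[0,0,-0.24],"angular":[0,0,0]},{"dp":[0,0,0],"angular":[0,0,0]}]'
python3 -m crank '[{"dp":[0,0,0],"angular":[0,0,0]},{"dp":[0,0,0],"angular":[0,0,0]},{"dp":[0,0,0],"angular":[0,0,0]},{"dp":[0,0,0],"angular":[0,0,0]},{"dp":[0,0,0],"angular":[0,0,0]},{"dp":[0,0,0],"angular":[0,0,0]},{"dp":[0,0,0],"angular":[0,0,0]},{"dp":[0,0,0],"angular":[0,0,0]}]' 1 90
```

```text
t: 3.9
tcp_pos: [0.5793, -0.2725, 0.0817]
tool_rot: [0.829, 0.56, -0.0, -0.001]
force: [0.2, 0.5, 0.1]
finger_gap: 1.001
gripper_force: 0.0
t: 4.7
tcp_pos: [0.5798, -0.2734, 0.0827]
tool_rot: [0.829, 0.559, 0.0, 0.0]
force: [0.3, 1.0, 5.5]
finger_gap: 0.164
gripper_force: 88.0
```

```bash
python3 -m crank '[{"dp":[0,0,0.2],"angular":[0,0,0]},{"dp":[0,0,0.5],"angular":[0,0,0]},{"dp":[0,0,0.8],"angular":[0,0,0]},{"dp":[0,0,0.8],"angular":[0,0,0]},{"dp":[0,0,0.5],"angular":[0,0,0]},{"dp":[0,0,0.2],"angular":[0,0,0]},{"dp":[0,0,0],"angular":[0,0,0]},{"dp":[0,0,0],"angular":[0,0,0]}]'
python3 - <<'E'
from h import *
from station import vision,sense
out=[]
for n in("top","scene"):
    s=vision.snapshot(n); np.savez(n+"1.npz",**s); im=s["image"]
    o=im[120:250,290:430] if n=="top" else im[210:350,70:250]
    out.append(cv2.resize(o,(400,400*o.shape[0]//o.shape[1]),interpolation=cv2.INTER_CUBIC)[:310])
h=min(o.shape[0] for o in out); cv2.imwrite("pics/lift.png",np.hstack([o[:h] for o in out]))
p=sense(); print(p["tcp_pos"],p["force"],p["ft_torque"])
E
```

```text
t: 5.5
tcp_pos: [0.579, -0.2729, 0.1713]
tool_rot: [0.829, 0.559, -0.0, -0.001]
force: [-0.7, -0.5, -1.7]
finger_gap: 0.172
gripper_force: 87.8
[ 0.57883599 -0.27284935  0.17076564] [ 0.21741029  0.76932037 -1.02187304] [0.09074332 0.00691647 0.01206376]
```

View pics/lift.png

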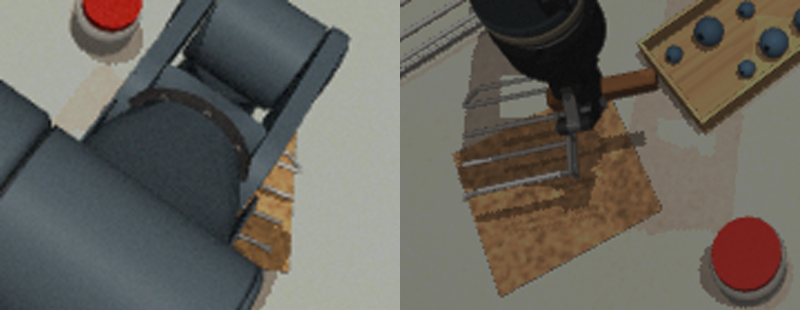

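The scoop hangs level in the gripper. In the right-hand view the tine tips lie around crop (465,105) to (465,198). I'll check the grip offset from those tips.

Run:
```python
from h import *
s=dict(np.load("scene1.npz"))
tips=ray(s,[(99.3,257.3),(98,284.5),(99.3,299.2)],.095); print(tips)
g=np.array([.5789,-.2729]); f=np.radians(-112); u=np.array([np.cos(f),np.sin(f)]); l=np.array([-u[1],u[0]])
print([(np.dot(t[:2]-g,u).round(4),np.dot(t[:2]-g,l).round(4)) for t in tips])
im=cv2.resize(s["image"][230:320,85:195],(770,630)[:2] and (733,600),interpolation=cv2.INTER_NEAREST); cv2.imwrite("pics/tips.png",im)
c=cloud(s);hsv=cv2.cvtColor(s["image"],cv2.COLOR_BGR2HSV)
m=(c[...,2]>.15)&(c[...,2]<.19)&(hsv[...,1]>90)&(hsv[...,0]<25)&(c[...,0]>.5)&(c[...,1]<-.15)
p=c[m]; print(len(p),[np.round(v,4) for v in cv2.minAreaRect((p[:,:2]*1000).astype(np.float32))], "back end along u:",((p[:,:2]-g)@u).min(), "lat",np.percentile((p[:,:2]-g)@l,[3,97]))
```

```text
[[ 0.48830639 -0.38097658  0.095     ]
 [ 0.54267881 -0.40591462  0.095     ]
 [ 0.57257247 -0.41526168  0.095     ]]
[(np.float64(0.1341), np.float64(-0.0435)), (np.float64(0.1369), np.float64(0.0162)), (np.float64(0.1344), np.float64(0.0475))]
297 [array([ 588.7329, -266.2434]), array([94.3826, 25.0908]), np.float64(69.3383)] back end along u: -0.056864791198830894 lat [-0.00517474  0.00900234]
```

View pics/tips.png

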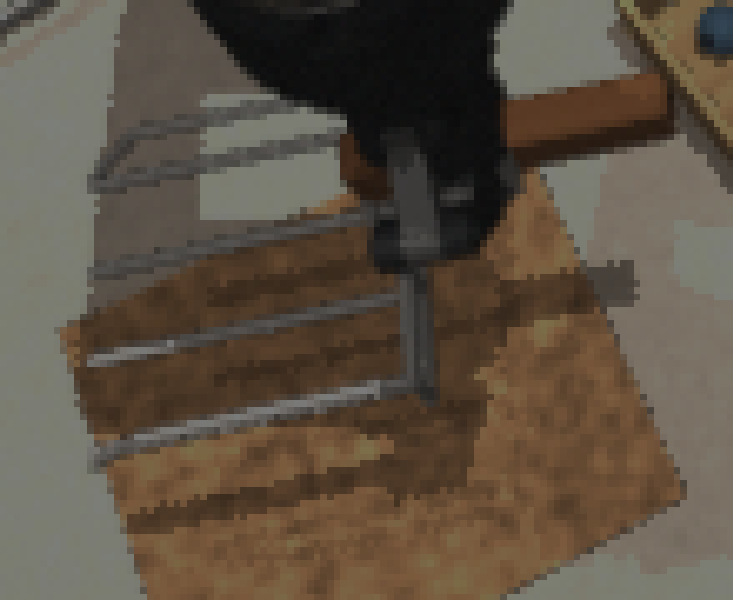

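```bash
python3 -m crank '[{"dp":[-0.05,0.3,0],"angular":[0,0,1]},{"dp":[-0.1,0.7,0],"angular":[0,0,1.8]},{"dp":[-0.14,1,0],"angular":[0,0,2]},{"dp":[-0.14,1,0],"angular":[0,0,2]},{"dp":[-0.14,1,0],"angular":[0,0,2]},{"dp":[-0.14,1,0],"angular":[0,0,2]},{"dp":[-0.14,1,0],"angular":[0,0,2]},{"dp":[-0.14,1,0],"angular":[0,0,2]},{"dp":[-0.14,1,0],"angular":[0,0,2]},{"dp":[-0.14,1,0],"angular":[0,0,2]},{"dp":[-0.14,1,0],"angular":[0,0,2]},{"dp":[-0.14,1,0],"angular":[0,0,2]},{"dp":[-0.14,1,0],"angular":[0,0,2]},{"dp":[-0.14,0.8,0],"angular":[0,0,2]},{"dp":[-0.1,0.4,0],"angular":[0,0,0.37]},{"dp":[-0.1,0.1,0],"angular":[0,0,0]},{"dp":[0,0,-0.4],"angular":[0,0,0]},{"dp":[0,0,-0.4],"angular":[0,0,0]},{"dp":[0,0,0],"angular":[0,0,0]},{"dp":[0,0,0],"angular":[0,0,0]}]'
python3 - <<'E'
from h import *
from station import vision,sense
s=vision.snapshot("scene"); np.savez("scene2.npz",**s)
cv2.imwrite("pics/over.png",cv2.resize(s["image"][150:270,170:310],(700,600),interpolation=cv2.INTER_NEAREST))
p=sense(); print(p["tcp_pos"],R.from_quat(p["tool_rot"]).as_matrix()[:,1])
E
```

```text
t: 7.6
tcp_pos: [0.5185, 0.1247, 0.1472]
tool_rot: [0.675, 0.738, -0.001, -0.001]
force: [0.6, 0.2, -1.4]
finger_gap: 0.168
gripper_force: 87.9
[0.51890274 0.12487854 0.14767193] [ 9.96029137e-01  8.90255011e-02 -6.46828642e-04]
```

View pics/over.png

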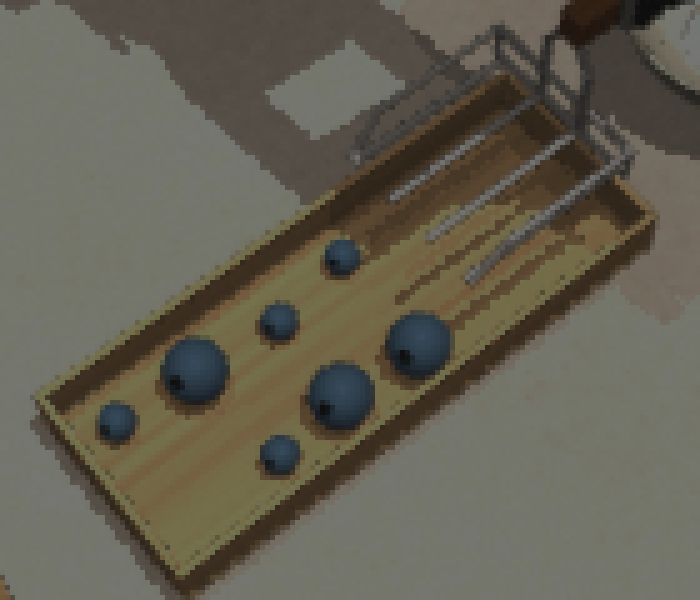

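Run:
```python
from h import *
s=dict(np.load("scene2.npz"))
a=ray(s,[(177.6,230),(206.4,266),(301,193)],.035)[:,:2]; t=ray(s,[(241,181.6),(264,205.6)],.0713)[:,:2]
y=a[2]-a[1]; print(np.linalg.norm(y),np.linalg.norm(a[1]-a[0]),np.degrees(np.arctan2(-y[0],y[1])))
y/=np.linalg.norm(y); x=np.array([y[1],-y[0]]); C=(a[0]+a[2])/2
print("C",C, "tips local",[( (q-C)@x,(q-C)@y) for q in t])
```

```text
0.30645232747761325 0.11856758496632583 5.58211582536036
C [ 0.54043934 -0.04866662] tips local [(np.float64(-0.050210922446032244), np.float64(0.04071330820097745)), (np.float64(0.039258546908533275), np.float64(0.03964329447998359))]
```

```bash
python3 -m crank '[{"dp":[0.14,-0.04,0],"angular":[0,0,0]},{"dp":[0,0,-0.4],"angular":[0,0,0]},{"dp":[0,0,-0.4],"angular":[0,0,0]},{"dp":[0,0,-0.2],"angular":[0,0,0]},{"dp":[0,0,0],"angular":[0,0,0]},{"dp":[0,0,0],"angular":[0,0,0]}]'
python3 -m crank '[{"dp":[0,0,-0.2],"angular":[0,0,0]},{"dp":[0,0,-0.2],"angular":[0,0,0]},{"dp":[0,0,-0.2],"angular":[0,0,0]},{"dp":[0,0,-0.2],"angular":[0,0,0]},{"dp":[0,0,-0.2],"angular":[0,0,0]},{"dp":[0,0,-0.12],"angular":[0,0,0]},{"dp":[0,0,0],"angular":[0,0,0]},{"dp":[0,0,0],"angular":[0,0,0]}]'
python3 - <<'E'
from h import *
from station import vision,sense
s=vision.snapshot("scene"); np.savez("scene3.npz",**s)
cv2.imwrite("pics/in.png",cv2.resize(s["image"][150:270,170:310],(700,600),interpolation=cv2.INTER_NEAREST))
E
```

```text
t: 8.25
tcp_pos: [0.5226, 0.1245, 0.1177]
tool_rot: [0.674, 0.738, -0.0, -0.0]
force: [-0.5, 0.1, -1.5]
finger_gap: 0.165
gripper_force: 87.9
t: 9.05
tcp_pos: [0.5229, 0.1244, 0.0844]
tool_rot: [0.674, 0.738, -0.0, -0.0]
force: [-0.7, -1.2, -0.8]
finger_gap: 0.169
gripper_force: 87.9
```

View pics/in.png

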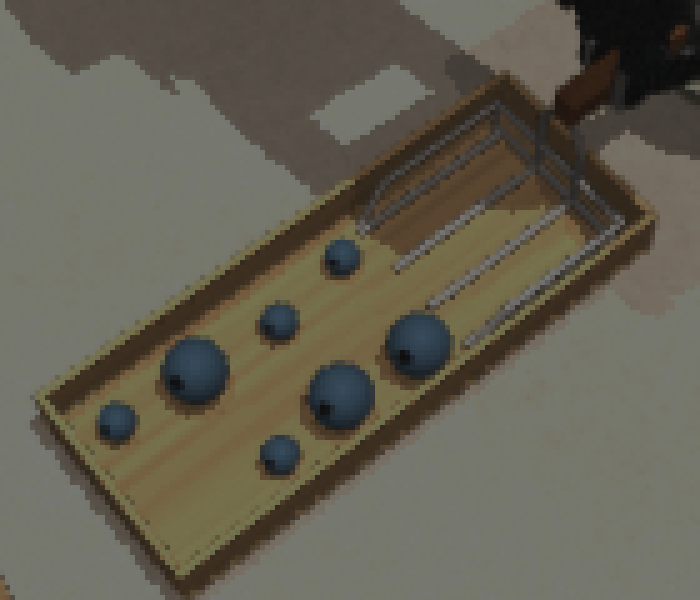

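The scoop is down inside the tray with clearance on both sides. The tines are parallel to the walls, the tips are at crop (360,230) to (470,342), and the beads are undisturbed in line with the outer gaps. Now the draw.

```bash
python3 -m crank '[{"dp":[0.01,-0.1,-0.02],"angular":[0,0,0]},{"dp":[0.02,-0.22,0],"angular":[0,0,0]},{"dp":[0.03,-0.33,0],"angular":[0,0,0]},{"dp":[0.03,-0.33,0],"angular":[0,0,0]},{"dp":[0.03,-0.33,0],"angular":[0,0,0]},{"dp":[0.03,-0.33,0],"angular":[0,0,0]},{"dp":[0.03,-0.33,0],"angular":[0,0,0]},{"dp":[0.03,-0.33,0],"angular":[0,0,0]},{"dp":[0.03,-0.33,0],"angular":[0,0,0]},{"dp":[0.03,-0.33,0],"angular":[0,0,0]},{"dp":[0,0,0],"angular":[0,0,0]}]'
python3 -m crank '[{"dp":[0.03,-0.33,0],"angular":[0,0,0]},{"dp":[0.03,-0.33,0],"angular":[0,0,0]},{"dp":[0.03,-0.33,0],"angular":[0,0,0]},{"dp":[0.03,-0.33,0],"angular":[0,0,0]},{"dp":[0.03,-0.33,0],"angular":[0,0,0]},{"dp":[0.03,-0.33,0],"angular":[0,0,0]},{"dp":[0.03,-0.33,0],"angular":[0,0,0]},{"dp":[0.02,-0.2,0],"angular":[0,0,0]},{"dp":[0,0,0],"angular":[0,0,0]},{"dp":[0,0,0],"angular":[0,0,0]}]'
python3 - <<'E'
from h import *
from station import vision,sense
s=vision.snapshot("scene"); np.savez("scene4.npz",**s)
cv2.imwrite("pics/drawn.png",cv2.resize(s["image"][150:270,170:310],(700,600),interpolation=cv2.INTER_NEAREST))
p=sense(); q=np.array(p["tcp_pos"][:2])-[.5385,-.0475]; a=np.radians(5.15); yh=np.array([-np.sin(a),np.cos(a)]);xh=np.array([yh[1],-yh[0]])
print("tips local y",q@yh-.134,"x",q@xh,p["force"])
E
```

```text
t: 10.2
tcp_pos: [0.5314, 0.0343, 0.0839]
tool_rot: [0.675, 0.738, 0.0, 0.0]
force: [0.1, -0.6, -1.4]
finger_gap: 0.168
gripper_force: 88.0
t: 11.2
tcp_pos: [0.5378, -0.0397, 0.0839]
tool_rot: [0.675, 0.738, -0.0, -0.0]
force: [-0.2, 0.9, -2.0]
finger_gap: 0.17
gripper_force: 87.9
tips local y -0.12593880188996792 x -4.881080390557169e-05 [ 0.67392215  0.37017824 -0.21479222]
```

View pics/drawn.png

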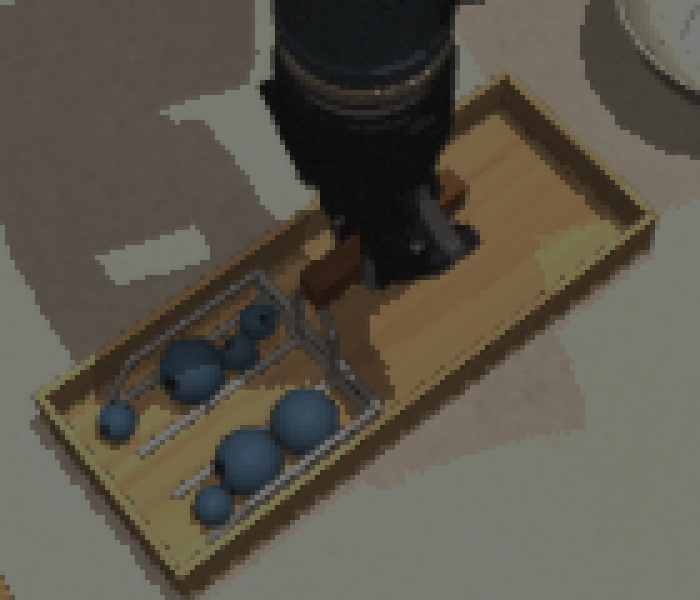

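All three large beads are in the basket at crop (192,370), (248,460) and (304,420), and the four small ones sit in the gaps. Next I'll lift slowly with the tips slightly up.

```bash
python3 -m crank '[{"dp":[0,0,0.1],"angular":[0,0,0]},{"dp":[0,0,0.1],"angular":[0,0,0]},{"dp":[0,0,0.1],"angular":[0,0,0]},{"dp":[0,0,0.1],"angular":[-1,-0.1,0]},{"dp":[0,0,0.15],"angular":[-1,-0.1,0]},{"dp":[0,0,0.15],"angular":[-1,-0.1,0]},{"dp":[0,0,0.15],"angular":[-1,-0.1,0]},{"dp":[0,0,0.2],"angular":[0,0,0]},{"dp":[0,0,0.2],"angular":[0,0,0]},{"dp":[0,0,0.2],"angular":[0,0,0]},{"dp":[0,0,0.2],"angular":[0,0,0]},{"dp":[0,0,0.2],"angular":[0,0,0]},{"dp":[0,0,0.2],"angular":[0,0,0]},{"dp":[0,0,0],"angular":[0,0,0]},{"dp":[0,0,0],"angular":[0,0,0]}]'
python3 - <<'E'
from h import *
from station import vision,sense
s=vision.snapshot("scene"); np.savez("scene5.npz",**s)
cv2.imwrite("pics/lifted.png",cv2.resize(s["image"][150:270,170:310],(700,600),interpolation=cv2.INTER_NEAREST))
E
```

```text
t: 12.75
tcp_pos: [0.5379, -0.0397, 0.1456]
tool_rot: [0.674, 0.738, -0.023, 0.026]
force: [0.6, -0.2, -2.7]
finger_gap: 0.166
gripper_force: 87.9
```

View pics/lifted.png

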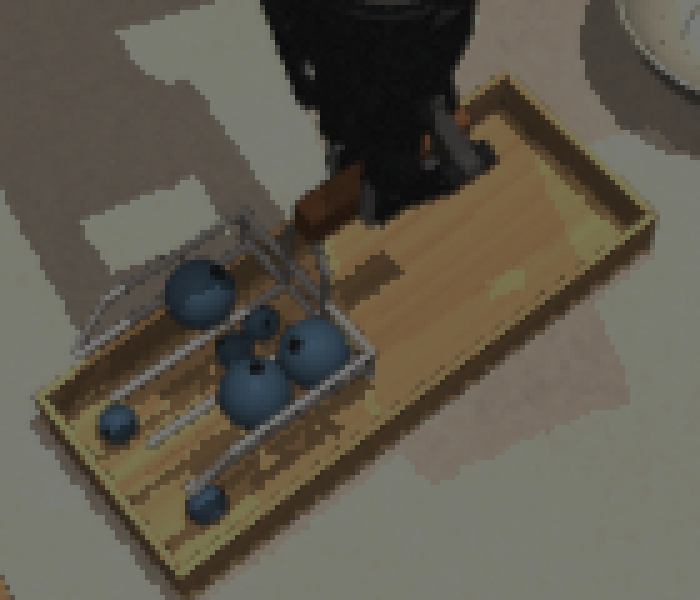

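The small bead shapes at (262,320) and (237,348) are where they were before the lift, so they are on the floor below. The other two small beads are at (117,423) and (207,503), also on the floor. The basket holds only the three large ones. Now the carry to the dish.

```bash
python3 -m crank '[{"dp":[0,0,0.3],"angular":[0,0,0]},{"dp":[0,0,0.5],"angular":[0,0,0]},{"dp":[0,0,0.5],"angular":[0,0,0]},{"dp":[0,0.2,0.2],"angular":[0,0,0]},{"dp":[-0.05,0.4,0],"angular":[0,0,0]},{"dp":[-0.07,0.6,0],"angular":[0,0,0]},{"dp":[-0.07,0.8,0],"angular":[0,0,0]},{"dp":[-0.07,0.8,0],"angular":[0,0,0]},{"dp":[-0.07,0.8,0],"angular":[0,0,0]},{"dp":[-0.07,0.8,0],"angular":[0,0,0]},{"dp":[-0.07,0.8,0],"angular":[0,0,0]},{"dp":[-0.07,0.8,0],"angular":[0,0,0]},{"dp":[-0.07,0.8,0],"angular":[0,0,0]},{"dp":[-0.07,0.8,0],"angular":[0,0,0]}]'
python3 -m crank '[{"dp":[-0.07,0.8,0],"angular":[0,0,0]},{"dp":[-0.07,0.8,0],"angular":[0,0,0]},{"dp":[-0.07,0.8,0],"angular":[0,0,0]},{"dp":[-0.07,0.8,0],"angular":[0,0,0]},{"dp":[-0.07,0.8,0],"angular":[0,0,0]},{"dp":[-0.07,0.8,0],"angular":[0,0,0]},{"dp":[-0.07,0.8,0],"angular":[0,0,0]},{"dp":[-0.07,0.7,0],"angular":[0,0,0]},{"dp":[-0.05,0.5,0],"angular":[0,0,0]},{"dp":[-0.05,0.25,0],"angular":[0,0,0]},{"dp":[0,0.1,0],"angular":[0,0,0]},{"dp":[0,0,0],"angular":[0,0,0]},{"dp":[0,0,0],"angular":[0,0,0]}]'
python3 - <<'E'
from h import *
from station import vision,sense
a=vision.snapshot("scene"); b=vision.snapshot("top"); np.savez("scene6.npz",**a)
A=cv2.resize(a["image"][70:240,190:390],(400,340)); B=cv2.resize(b["image"][130:300,90:290],(400,340))
cv2.imwrite("pics/dish.png",np.hstack([A,B])); p=sense(); print(p["tcp_pos"],p["force"])
E
```

```text
t: 14.2
tcp_pos: [0.5161, 0.1902, 0.1895]
tool_rot: [0.674, 0.738, -0.024, 0.025]
force: [-0.7, -0.1, -3.0]
finger_gap: 0.169
gripper_force: 88.2
t: 15.5
tcp_pos: [0.4977, 0.402, 0.1903]
tool_rot: [0.674, 0.738, -0.024, 0.026]
force: [0.0, 0.1, -2.7]
finger_gap: 0.168
gripper_force: 88.2
[0.49790409 0.40194383 0.19044834] [ 0.20246607 -0.26541811 -3.22974563]
```

View pics/dish.png

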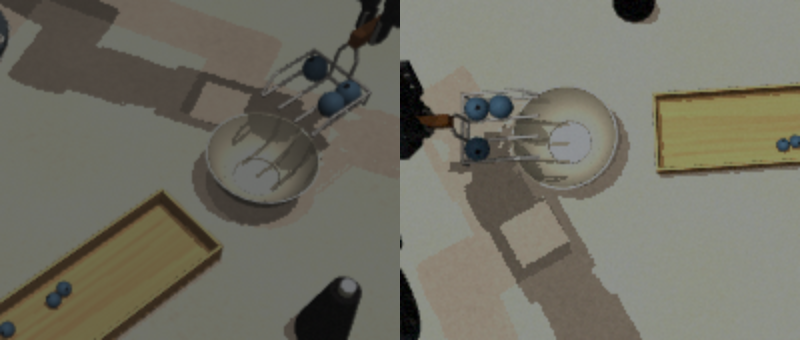

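Three large beads are in the basket, with the tips above the near half of the dish (right panel, tips about (540,130), dish centre (570,142)). I'll lower and level it, then tip about the tips.

```bash
python3 -m crank '[{"dp":[-0.03,-0.05,-0.2],"angular":[0.5,0.05,0]},{"dp":[0,0,-0.3],"angular":[1,0.09,0]},{"dp":[0,0,-0.3],"angular":[1,0.09,0]},{"dp":[0,0,-0.3],"angular":[1,0.09,0]},{"dp":[0,0,-0.2],"angular":[0.5,0.05,0]},{"dp":[0,0,0],"angular":[0,0,0]}]'
python3 -m crank '[{"dp":[0.01,-0.1,0.15],"angular":[1.99,0.18,0]},{"dp":[0.01,-0.1,0.15],"angular":[1.99,0.18,0]},{"dp":[0.01,-0.1,0.15],"angular":[1.99,0.18,0]},{"dp":[0.01,-0.1,0.15],"angular":[1.99,0.18,0]},{"dp":[0.01,-0.1,0.15],"angular":[1.99,0.18,0]},{"dp":[0.01,-0.13,0.13],"angular":[1.99,0.18,0]},{"dp":[0.01,-0.13,0.13],"angular":[1.99,0.18,0]},{"dp":[0.01,-0.13,0.13],"angular":[1.99,0.18,0]},{"dp":[0.01,-0.13,0.13],"angular":[1.99,0.18,0]},{"dp":[0.01,-0.13,0.13],"angular":[1.99,0.18,0]},{"dp":[0.01,-0.15,0.1],"angular":[1.99,0.18,0]},{"dp":[0.01,-0.15,0.1],"angular":[1.99,0.18,0]},{"dp":[0.01,-0.15,0.1],"angular":[1.99,0.18,0]},{"dp":[0.01,-0.15,0.1],"angular":[1.99,0.18,0]},{"dp":[0.01,-0.15,0.1],"angular":[1.99,0.18,0]},{"dp":[0.01,-0.16,0.07],"angular":[1.99,0.18,0]},{"dp":[0.01,-0.16,0.07],"angular":[1.99,0.18,0]},{"dp":[0.01,-0.16,0.07],"angular":[1.99,0.18,0]},{"dp":[0.01,-0.16,0.07],"angular":[1.99,0.18,0]},{"dp":[0.01,-0.16,0.07],"angular":[1.99,0.18,0]}]'
python3 -m crank '[{"dp":[0,0,0],"angular":[0,0,0]},{"dp":[0,0,0],"angular":[0,0,0]},{"dp":[0,0,0],"angular":[0,0,0]},{"dp":[0,0,0],"angular":[0,0,0]},{"dp":[0,0,0],"angular":[0,0,0]}]'
python3 - <<'E'
from h import *
from station import vision,sense
a=vision.snapshot("scene"); b=vision.snapshot("top"); np.savez("scene6.npz",**a)
A=cv2.resize(a["image"][70:240,190:390],(400,340)); B=cv2.resize(b["image"][130:300,90:290],(400,340))
cv2.imwrite("pics/tipped.png",np.hstack([A,B])); p=sense(); print(p["tcp_pos"],p["force"])
E
```

```text
t: 16.2
tcp_pos: [0.4961, 0.4005, 0.1498]
tool_rot: [0.675, 0.738, -0.001, -0.0]
force: [-0.2, 0.1, -1.8]
finger_gap: 0.169
gripper_force: 88.1
t: 18.2
tcp_pos: [0.5035, 0.32, 0.2196]
tool_rot: [0.633, 0.694, 0.232, -0.251]
force: [-0.2, -0.7, -1.8]
finger_gap: 0.169
gripper_force: 88.4
t: 18.7
tcp_pos: [0.5026, 0.3208, 0.219]
tool_rot: [0.634, 0.694, 0.231, -0.252]
force: [-0.4, 0.2, -1.1]
finger_gap: 0.17
gripper_force: 88.5
[0.50267943 0.32062261 0.21895799] [ 0.45488397 -0.15499587 -0.87758046]
```

View pics/tipped.png

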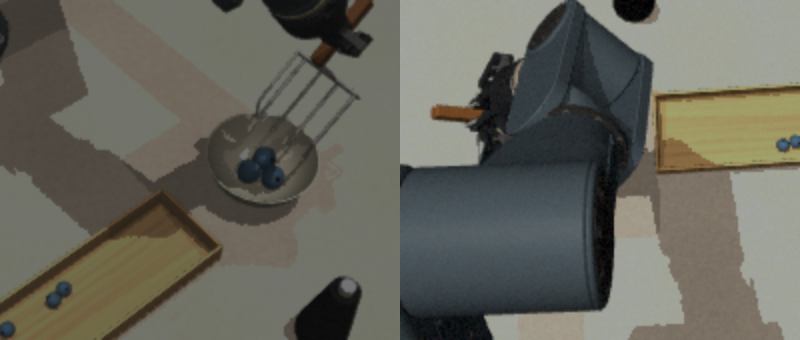

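All three large beads lie in the dish (left panel, about (260,167)), and the scoop is empty. Now level it, carry it over the tray and go to the mat.

```bash
python3 -m crank '[{"dp":[0,0,0.5],"angular":[0,0,0]},{"dp":[0,0,0.6],"angular":[-5,-0.45,0]},{"dp":[0,0,0.3],"angular":[-7,-0.62,0]},{"dp":[0,0,0],"angular":[-7,-0.62,0]},{"dp":[0,0,0],"angular":[-7,-0.62,0]},{"dp":[0,0,0],"angular":[-7,-0.62,0]},{"dp":[0,0,0],"angular":[-6.8,-0.62,0]},{"dp":[0.05,-0.4,0],"angular":[0,0,0]},{"dp":[0.1,-0.8,0],"angular":[0,0,0]},{"dp":[0.12,-1,0],"angular":[0,0,-0.6]},{"dp":[0.12,-1,0],"angular":[0,0,-1]},{"dp":[0.12,-1,0],"angular":[0,0,-1]},{"dp":[0.12,-1,0],"angular":[0,0,-1]},{"dp":[0.12,-1,0],"angular":[0,0,-1]},{"dp":[0.12,-1,0],"angular":[0,0,-1]},{"dp":[0.12,-1,0],"angular":[0,0,-1]},{"dp":[0.12,-1,0],"angular":[0,0,-1]},{"dp":[0.12,-1,0],"angular":[0,0,-1]},{"dp":[0.12,-1,0],"angular":[0,0,-1]},{"dp":[0.12,-1,0],"angular":[0,0,-1]}]'
python3 -m crank '[{"dp":[0.12,-1,0],"angular":[0,0,-1]},{"dp":[0.12,-1,0],"angular":[0,0,0]},{"dp":[0.12,-1,0],"angular":[0,0,0]},{"dp":[0.12,-1,0],"angular":[0,0,0]},{"dp":[0.12,-1,0],"angular":[0,0,0]},{"dp":[0.1,-1,0],"angular":[0,0,0]},{"dp":[0.1,-0.8,0],"angular":[0,0,0]},{"dp":[0.1,-0.4,0],"angular":[0,0,0]},{"dp":[0,0,0],"angular":[0,0,0]},{"dp":[0,0,0],"angular":[0,0,0]}]'
python3 - <<'E'
from h import *
from station import sense
p=sense(); print(p["tcp_pos"]); m=R.from_quat(p["tool_rot"]).as_matrix(); print(m.round(4)); print("rows",(np.array([.5755,-.2654,.083])-p["tcp_pos"])/.03, "yaw err deg",-5.5-np.degrees(np.arctan2(m[1,1],m[0,1])))
print("levelling rotvec deg",np.degrees(np.cross(m[:,2],[0,0,-1])))
E
```

```text
t: 20.8
tcp_pos: [0.5463, -0.0474, 0.2616]
tool_rot: [0.741, 0.672, 0.001, -0.0]
force: [1.7, 0.5, -2.2]
finger_gap: 0.166
gripper_force: 88.4
t: 21.8
tcp_pos: [0.5733, -0.2608, 0.2609]
tool_rot: [0.746, 0.666, 0.0, -0.001]
force: [-0.8, 0.8, -0.9]
finger_gap: 0.166
gripper_force: 88.4
[ 0.57327453 -0.26083921  0.26093397]
[[ 1.128e-01  9.936e-01 -8.000e-04]
 [ 9.936e-01 -1.128e-01  1.900e-03]
 [ 1.800e-03 -1.100e-03 -1.000e+00]]
rows [ 0.07418217 -0.15202621 -5.93113245] yaw err deg 0.9753024853292453
levelling rotvec deg [-0.10843264 -0.04830907 -0.        ]
```

```bash
python3 -m crank '[{"dp":[0.07,-0.15,-0.3],"angular":[-0.1,0,1]},{"dp":[0,0,-0.7],"angular":[0,0,0]},{"dp":[0,0,-0.9],"angular":[0,0,0]},{"dp":[0,0,-0.9],"angular":[0,0,0]},{"dp":[0,0,-0.9],"angular":[0,0,0]},{"dp":[0,0,-0.7],"angular":[0,0,0]},{"dp":[0,0,-0.5],"angular":[0,0,0]},{"dp":[0,0,-0.4],"angular":[0,0,0]},{"dp":[0,0,-0.2],"angular":[0,0,0]},{"dp":[0,0,-0.15],"angular":[0,0,0]},{"dp":[0,0,-0.1],"angular":[0,0,0]},{"dp":[0,0,-0.1],"angular":[0,0,0]},{"dp":[0,0,0],"angular":[0,0,0]},{"dp":[0,0,0],"angular":[0,0,0]}]'
```

```text
t: 23.2
tcp_pos: [0.5762, -0.2663, 0.0858]
tool_rot: [0.74, 0.673, -0.001, 0.001]
force: [0.9, -0.7, -2.5]
finger_gap: 0.169
gripper_force: 88.4
```

```bash
python3 -m crank '[{"dp":[0,0,-0.05],"angular":[0,0,0]},{"dp":[0,0,-0.04],"angular":[0,0,0]},{"dp":[0,0,0],"angular":[0,0,0]},{"dp":[0,0,0],"angular":[0,0,0]}]'; python3 -m crank '[{"dp":[0,0,-0.02],"angular":[0,0,0]},{"dp":[0,0,0],"angular":[0,0,0]},{"dp":[0,0,0],"angular":[0,0,0]}]'
```

```text
t: 23.6
tcp_pos: [0.5761, -0.2662, 0.0828]
tool_rot: [0.74, 0.673, -0.001, 0.001]
force: [0.6, -0.6, -2.0]
finger_gap: 0.169
gripper_force: 88.6
t: 23.9
tcp_pos: [0.5761, -0.2661, 0.0826]
tool_rot: [0.74, 0.673, -0.001, 0.001]
force: [-1.5, 1.2, 4.0]
finger_gap: 0.169
gripper_force: 89.1
```

```bash
python3 -m crank '[{"dp":[0,0,0],"angular":[0,0,0]},{"dp":[0,0,0],"angular":[0,0,0]},{"dp":[0,0,0],"angular":[0,0,0]},{"dp":[0,0,0],"angular":[0,0,0]},{"dp":[0,0,0],"angular":[0,0,0]},{"dp":[0,0,0],"angular":[0,0,0]}]' 0; python3 -m crank '[{"dp":[0,0,0.3],"angular":[0,0,0]},{"dp":[0,0,0.6],"angular":[0,0,0]},{"dp":[0,0,0.9],"angular":[0,0,0]},{"dp":[0,0,1],"angular":[0,0,0]},{"dp":[0,0,1],"angular":[0,0,0]},{"dp":[0,0.8,0.6],"angular":[0,0,0]},{"dp":[-0.3,1,0],"angular":[0,0,0]},{"dp":[-0.5,1,0],"angular":[0,0,0]},{"dp":[-0.5,1,0],"angular":[0,0,0]},{"dp":[-0.5,1,0],"angular":[0,0,0]},{"dp":[-0.5,1,0],"angular":[0,0,0]},{"dp":[-0.5,0.8,0],"angular":[0,0,0]},{"dp":[0,0,0],"angular":[0,0,0]},{"dp":[0,0,0],"angular":[0,0,0]}]'
python3 - <<'E'
from h import *
from station import vision,sense
a=vision.snapshot("scene"); b=vision.snapshot("top")
cv2.imwrite("pics/end.png",np.hstack([cv2.resize(a["image"],(400,300),interpolation=cv2.INTER_AREA),cv2.resize(b["image"],(400,300),interpolation=cv2.INTER_AREA)]))
for n,s in(("scene",a),("top",b)):
    c=cloud(s);hsv=cv2.cvtColor(s["image"],cv2.COLOR_BGR2HSV)
    m=(c[...,2]>.065)&(c[...,2]<.1)&(hsv[...,1]>90)&(hsv[...,0]<25)&(c[...,0]>.5)&(c[...,0]<.65)&(c[...,1]<-.15)&(c[...,1]>-.4)
    p=c[m]
    if len(p)>10: print(n,[np.round(v,3) for v in cv2.minAreaRect((p[:,:2]*1000).astype(np.float32))],np.median(p[:,2]))
    print(beads(s,(.3,.8,-.45,.4)))
E
```

```text
t: 24.5
tcp_pos: [0.576, -0.2662, 0.082]
tool_rot: [0.74, 0.673, -0.001, 0.001]
force: [0.5, 0.1, 0.3]
finger_gap: 0.998
gripper_force: 0.0
t: 25.9
tcp_pos: [0.4924, -0.068, 0.215]
tool_rot: [0.739, 0.673, -0.0, 0.002]
force: [0.1, 0.1, -0.6]
finger_gap: 1.003
gripper_force: 0.0
scene [array([ 577.701, -257.47 ]), array([93.903, 17.39 ]), np.float64(85.154)] 0.08998668052106829
[(np.float64(0.509), np.float64(0.244), 280, (np.float64(320.4), np.float64(154.0))), (np.float64(0.515), np.float64(-0.101), 71, (np.float64(218.9), np.float64(216.6))), (np.float64(0.52), np.float64(-0.18), 38, (np.float64(192.9), np.float64(234.1))), (np.float64(0.581), np.float64(-0.165), 39, (np.float64(210.9), np.float64(250.1)))]
top [array([ 575.678, -252.92 ]), array([93.693, 17.426]), np.float64(85.033)] 0.0892428064116082
[(np.float64(0.662), np.float64(-0.037), 12, (np.float64(265.3), np.float64(153.6))), (np.float64(0.511), np.float64(0.246), 262, (np.float64(171.9), np.float64(199.3))), (np.float64(0.517), np.float64(-0.175), 24, (np.float64(309.9), np.float64(200.1))), (np.float64(0.344), np.float64(-0.074), 14, (np.float64(276.3), np.float64(256.6)))]
```

View pics/end.png

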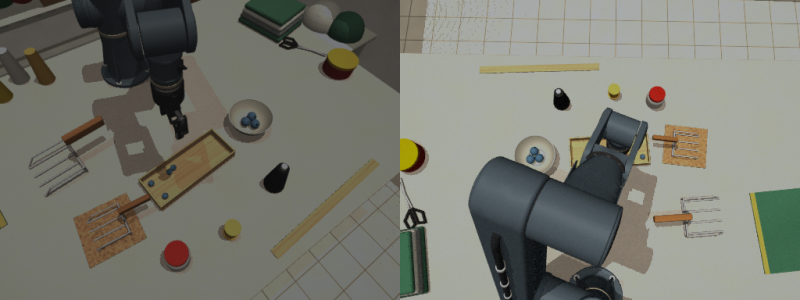

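The scoop stands level with its basket within about 2 mm of the mat's centre. The three large beads are in the dish and the small ones are in the tray. Handing in.

```bash
python3 -c "
from station import order
print(order.sign_off())"
```

```text
the job is handed in; nothing more can be done
None
```

The job is handed in at about 26 s of the 67 s limit: all three large beads are in the dish, the four small ones stayed in the tray, and the scoop is back level on the middle of the mat.

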